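# Load the press forme in mirror order

### The arm

A 6-joint arm with a two-finger parallel gripper is mounted at the origin on the work surface. World frame = base frame: x ahead of the robot, y to its left, z up, the work surface at z = 0. Lengths are in m, angles in rad, forces in N, time in s.
With the tool pointing down it reaches from about 0.425 to 1.125 m from the base axis. Payload 14.9 kg.
Tool frame: the origin (TCP) lies on the centre line of the jaws, within the pads' length; the fingertips stand 25 mm ahead of it and the grasp point (between the pads) lies 6 mm ahead of it; z points along the fingers, y is the line along which they close (so a half turn about z gives the same grasp; the last joint's range is limited). The gripper opens to 91 mm and grips with 3 to 60 N. Pads are 32 mm wide; open, the fingers measure 118 mm over their backs; the gripper's body (76 mm by 178 mm) begins 60 mm behind the grasp point.
Start: joints at [-1.146, 0.379, 1.734, -0, 1.028, -0.033], TCP at [0.309, -0.628, 0.239] pointing down, gripper open.
Joint ranges: [-2.77, 2.77], [-0.74, 2.19], [0, 2.66], [-1.06, 4.2], [0.31, 2.87], [-3.08, 3.08]. Speed limits (rad/s): [1.89, 1.89, 2.39, 3.14, 3.14, 3.14].

### API

Orientations are given as [roll, pitch, yaw] about the fixed x, y, z axes, in that order (R = Rz(yaw) Ry(pitch) Rx(roll)).
In Python, from cell import r gives the robot as it stands. The module is installed in compiled form; this text tells all that it offers.
- The arm moves only by the shell command python3 -m jog 'ROWS' [FORCE]. ROWS is JSON, a list of rows, each an object with "xyz": the shift along the world's x, y, z normalised to -1 to 1, where 1 is 0.04 m, a list of three; "twist": the turn, a rotation vector about the world's x, y, z normalised to -1 to 1, where 1 is 0.08 rad, a list of three; "hand": the finger opening in mm, from 0 to 91.2. In form: [{"xyz": [dx, dy, dz], "twist": [rx, ry, rz], "hand": hand}, ...]. A call has 1 to 20 rows; each row shifts and turns the commanded pose from where the row before left it; what a row does not reach is not made up. A row lasts 1/10 s, in which the tool goes at most 50 mm and 8.59 degrees, less where a joint would pass 70% of its speed; a pose out of reach is approached as far as the arm can. A call with a number of a shift or a turn outside -1 to 1 is refused whole. A call with a gripper value outside its range is refused whole. The fingers move at their own pace and stop on an object; FORCE is the grip in N (left out, the last holds). Time passes only in rows, so rows that do not move let the fingers close. It gives the time, the measured TCP pose, the force, the opening and the grip force at its end, in the units of the state.
- r.sense(): the state, without advancing time (a new reading comes with each control period).
- r.camera(name): name is "scene" or "top"; returns a dict with "image" (480x640x3 uint8, blue, green, red), "intrinsics" (3x3 intrinsics, pixels), "k1" (the pictures are not rectified: a ray, as slopes to the right and down, at radius r is drawn at 1 + k1 r^2 times it, then the intrinsics apply), "rvec" (rotation vector, rad) and "tvec" (3), from world to camera coordinates, as OpenCV has them. Camera axes: x right, y down, z forward; pixel columns grow to the right and rows downward; lengths in m; the calibration is good to about 2 mm. A picture is of the moment at which its call begins. There is no depth.
- r.hand_in(): hands the job in; it is judged then, once.
The state is a dict: "time": time; "q": joint angles; "qvel": joint speeds; "tau": joint torques, N m; "tcp_pos": TCP position; "tool_rot": TCP orientation; "contact_force": force on the tool from outside, world axes, zero at the start; "ft_torque": the same for the moment, N m; "gripper_width": opening from 0.0 (shut) to 1.0 (fully open); "gripper_force": force on a finger pad.
Only numpy, scipy, OpenCV 4.12 (cv2) and the standard library are available. Lean on these libraries where they do the work, as an engineer would, in place of code of your own. Each camera call takes 0.05 s, during which the arm holds its last target. There are 200 camera calls.

### The job

A print comes out reversed, so load the forme mirrored: move the four wooden printing blocks from the wooden layout tray into the empty steel forme in the reverse order, one per compartment, so that the block at the tray's left end stands at the forme's right end, the second from the left second from the right, and so on. Set each block down gently, upright on its dark sole and about in the middle of its compartment, and leave all four standing there, released.

Things in the scene. Friction and masses are not known exactly. Their poses are not given: they have to be found in the camera images.
- block_round: upright light-wood printing block, 50 mm tall, lowest 6 mm a dark rubber sole, about 90 g. From above it is round, 46 mm in diameter. Origin: centre of its underside. Starts in any compartment of the layout tray, turned up to 0.25 rad from the tray's axes.
- proof_round: white card, 26 (x) by 44 (y) by 3 mm, with a small black round shape; fixed on the tray's front ledge, 50 mm in front (tray's -x) of the middle of the compartment where the round block starts. Stays there. Origin: centre of its underside.
- block_square: upright light-wood printing block, 50 mm tall, lowest 6 mm a dark rubber sole, about 90 g. From above it is square, 42 by 42 mm, sides along its x and y. Origin: centre of its underside. Starts in any compartment of the layout tray, turned up to 0.25 rad from the tray's axes.
- proof_square: white card, 26 (x) by 44 (y) by 3 mm, with a small black square shape; fixed on the tray's front ledge, 50 mm in front (tray's -x) of the middle of the compartment where the square block starts. Stays there. Origin: centre of its underside.
- block_oblong: upright light-wood printing block, 50 mm tall, lowest 6 mm a dark rubber sole, about 90 g. From above it is oblong, 28 mm along its x by 50 mm along its y. Origin: centre of its underside. Starts in any compartment of the layout tray, turned up to 0.25 rad from the tray's axes.
- proof_oblong: white card, 26 (x) by 44 (y) by 3 mm, with a small black oblong shape; fixed on the tray's front ledge, 50 mm in front (tray's -x) of the middle of the compartment where the oblong block starts. Stays there. Origin: centre of its underside.
- block_cross: upright light-wood printing block, 50 mm tall, lowest 6 mm a dark rubber sole, about 90 g. From above it is an equal-armed cross, 46 mm from tip to tip along its x and along its y, arms 18 mm wide with flat ends. Origin: centre of its underside. Starts in any compartment of the layout tray, turned up to 0.25 rad from the tray's axes.
- proof_cross: white card, 26 (x) by 44 (y) by 3 mm, with a small black cross shape; fixed on the tray's front ledge, 50 mm in front (tray's -x) of the middle of the compartment where the cross block starts. Stays there. Origin: centre of its underside.
- layout_tray: wooden tray where the blocks start. 4 compartments in a row along its y, centres at x = 0, y = -0.108, -0.036, 0.036, 0.108 m, each 64 by 64 mm inside, floor 5 mm and wall tops 14 mm above origin, walls 8 mm (front, back 4 mm). Fixed on the table. Origin: underside, middle of the row; +y is its left end seen from the robot. Ledge 30 mm deep at its -x side.
- forme: steel frame, empty at the start: the target. Same layout as the tray, no ledge. 4 compartments in a row along its y, centres at x = 0, y = -0.108, -0.036, 0.036, 0.108 m, each 64 by 64 mm inside, floor 5 mm and wall tops 14 mm above origin, walls 8 mm (front, back 4 mm). Fixed on the table. Origin: underside, middle of the row; +y is its left end seen from the robot. 
Things that resemble listed ones, but are neither listed nor needed, are in the scene too. Leave any pink or turquoise look-alike of the block_square alone.

How it is judged:
At the end, for the whole second after the job is handed in: Each block stands upright (within 0.1 rad) on the floor of the forme (height within 4 mm), within 15 mm along x and along y of the middle of the compartment that mirrors its starting one: left end to right end, second from left to second from right, and so on. All are at rest (((y of block_round in the frame of forme between -0.123 and -0.093 m and y of proof_round in the frame of layout_tray between 0.088 and 0.128 m) or (y of block_round in the frame of forme between -0.051 and -0.021 m and y of proof_round in the frame of layout_tray between 0.016 and 0.056 m) or (y of block_round in the frame of forme between 0.021 and 0.051 m and y of proof_round in the frame of layout_tray between -0.056 and -0.016 m) or (y of block_round in the frame of forme between 0.093 and 0.123 m and y of proof_round in the frame of layout_tray between -0.128 and -0.088 m)) and x of block_round in the frame of forme between -0.015 and 0.015 m and z of block_round in the frame of forme between 0.001 and 0.009 m and angle between each of block_round, block_square, block_oblong, block_cross's own z axis and vertical below 0.1 rad and linear speed of each of block_round, block_square, block_oblong, block_cross below 0.02 m/s and angular speed of each of block_round, block_square, block_oblong, block_cross below 0.2 rad/s and ((y of block_square in the frame of forme between -0.123 and -0.093 m and y of proof_square in the frame of layout_tray between 0.088 and 0.128 m) or (y of block_square in the frame of forme between -0.051 and -0.021 m and y of proof_square in the frame of layout_tray between 0.016 and 0.056 m) or (y of block_square in the frame of forme between 0.021 and 0.051 m and y of proof_square in the frame of layout_tray between -0.056 and -0.016 m) or (y of block_square in the frame of forme between 0.093 and 0.123 m and y of proof_square in the frame of layout_tray between -0.128 and -0.088 m)) and x of block_square in the frame of forme between -0.015 and 0.015 m and z of block_square in the frame of forme between 0.001 and 0.009 m and ((y of block_oblong in the frame of forme between -0.123 and -0.093 m and y of proof_oblong in the frame of layout_tray between 0.088 and 0.128 m) or (y of block_oblong in the frame of forme between -0.051 and -0.021 m and y of proof_oblong in the frame of layout_tray between 0.016 and 0.056 m) or (y of block_oblong in the frame of forme between 0.021 and 0.051 m and y of proof_oblong in the frame of layout_tray between -0.056 and -0.016 m) or (y of block_oblong in the frame of forme between 0.093 and 0.123 m and y of proof_oblong in the frame of layout_tray between -0.128 and -0.088 m)) and x of block_oblong in the frame of forme between -0.015 and 0.015 m and z of block_oblong in the frame of forme between 0.001 and 0.009 m and ((y of block_cross in the frame of forme between -0.123 and -0.093 m and y of proof_cross in the frame of layout_tray between 0.088 and 0.128 m) or (y of block_cross in the frame of forme between -0.051 and -0.021 m and y of proof_cross in the frame of layout_tray between 0.016 and 0.056 m) or (y of block_cross in the frame of forme between 0.021 and 0.051 m and y of proof_cross in the frame of layout_tray between -0.056 and -0.016 m) or (y of block_cross in the frame of forme between 0.093 and 0.123 m and y of proof_cross in the frame of layout_tray between -0.128 and -0.088 m)) and x of block_cross in the frame of forme between -0.015 and 0.015 m and z of block_cross in the frame of forme between 0.001 and 0.009 m); the robot touches nothing.
It fails at once if a block is rammed into the forme (more than 40 N) (contact force between any of block_round, block_square, block_oblong, block_cross and forme above 40 N).
It fails at once if a block is dropped (from more than about 15 mm) or flung: it moves faster than 0.55 m/s while not held between the fingers ((contact force between the fingers and block_round below 0.2 N and linear speed of block_round above 0.55 m/s) or (contact force between the fingers and block_square below 0.2 N and linear speed of block_square above 0.55 m/s) or (contact force between the fingers and block_oblong below 0.2 N and linear speed of block_oblong above 0.55 m/s) or (contact force between the fingers and block_cross below 0.2 N and linear speed of block_cross above 0.55 m/s)).
It also fails if it takes over 96 s, if anything falls off the work surface, if the arm or the gripper's body presses on something with over 40 N, if the wrist force passes 120 N, or if a joint passes its speed limit or range.

## Working session

There is one attempt and no reset: what is moved stays moved. The work goes in short steps, Python scripts to look and compute and a shell command to move; the robot and the scene stay as the last step left them, time stands still between calls to the robot, and variables do not carry over. Pictures are saved under pics/ and viewed, at most 14 in all, crops included, and the job is handed in when it is done.

```bash
mkdir -p pics
python3 - <<'E'
from cell import r
import cv2
for n in("top","scene"):
    c=r.camera(n); cv2.imwrite(f"pics/{n}0.png",c["image"]); print(n,c["intrinsics"],c["k1"],c["rvec"],c["tvec"])
s=r.sense();print(s)
E
```

```text
top [[531.07040389   0.         325.28406969]
 [  0.         531.07040389 243.70513116]
 [  0.           0.           1.        ]] -0.033988881846872605 [ 2.20631403 -2.19227863  0.06912413] [-0.01720503  0.51624259  0.70282435]
scene [[506.22600421   0.         324.57270575]
 [  0.         506.22600421 241.0367694 ]
 [  0.           0.           1.        ]] -0.02483528675188656 [ 2.26990918  0.71822992 -0.32353504] [-0.41462623 -0.18694775  0.97173444]
{'time': 0.1, 'q': array([-1.14626699e+00,  3.79376441e-01,  1.73473270e+00,  1.11626524e-05,
        1.02849538e+00, -3.32736393e-02]), 'qvel': array([ 0.00083632, -0.00026524, -0.00033705,  0.00060417, -0.00099151,
       -0.00010169]), 'tau': array([-3.11804572e-03, -7.65036106e+01, -4.35292304e+01,  6.51404983e-02,
        3.98368493e-02, -6.19026494e-06]), 'tcp_pos': array([ 0.30925894, -0.62760279,  0.23833451]), 'tool_rot': array([-3.14058167e+00, -4.32120737e-05,  4.57797185e-01]), 'contact_force': array([-0.02197954, -0.05481553, -0.11102263]), 'ft_torque': array([-0.02380042, -0.00411295,  0.00431707]), 'gripper_force': 0.0, 'gripper_width': 1.0021235527600119}
```

View pics/top0.png

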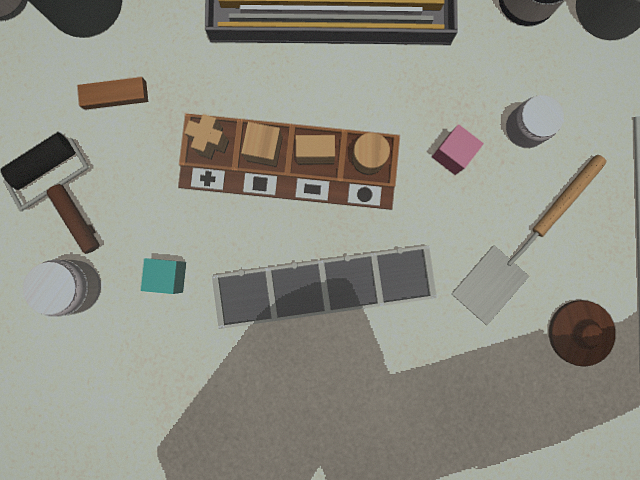

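View pics/scene0.png

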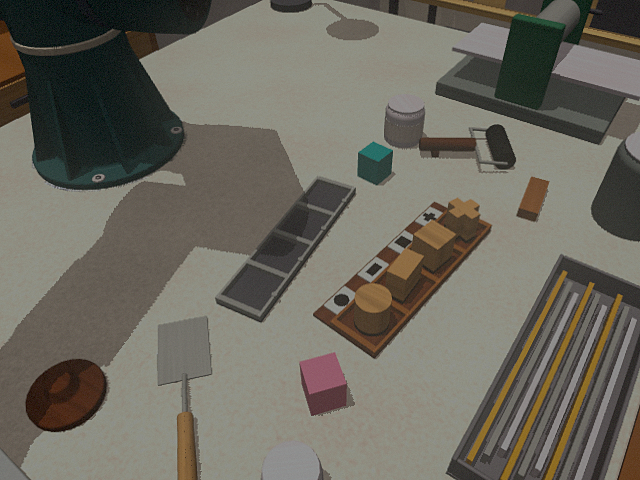

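The top view has +x up and +y left. The tray, left to right, holds cross (205,133), square (261,141), oblong (316,150) and round (371,152), and each proof card matches the block behind it. The empty forme spans (213,275) to (435,295). The pink (457,149) and turquoise (163,275) cubes are the look-alikes, to be left alone. Next I measure.

```bash
cat > h.py <<'E'
import numpy as np, cv2
from cell import r
def cast(c,px,z):
    K=c["intrinsics"];k=c["k1"];R=cv2.Rodrigues(np.array(c["rvec"],float))[0];t=np.array(c["tvec"],float).ravel()
    u=cv2.undistortPoints(np.array(px,float).reshape(-1,1,2),K,np.array([k,0,0,0.])).reshape(-1,2)
    d=np.c_[u,np.ones(len(u))]@R; C=-R.T@t
    return C+d*((z-C[2])/d[:,2])[:,None]
E
python3 - <<'E'
from h import *
c=r.camera("top");im=c["image"]
hsv=cv2.cvtColor(im,cv2.COLOR_BGR2HSV)
for p in [(205,133),(261,141),(316,148),(371,148),(250,165),(210,195),(225,150)]: print(p,hsv[p[1],p[0]],end=' ')
print()
H,S,V=cv2.split(hsv)
m=((H>10)&(H<22)&(S>90)&(V>135)).astype(np.uint8)*255
m[:,:150]=0;m[:,420:]=0;m[:105]=0;m[220:]=0
n,l,st,_=cv2.connectedComponentsWithStats(m)
vis=im.copy()
for i in range(1,n):
    if st[i,4]<200: continue
    cs,_=cv2.findContours((l==i).astype(np.uint8),cv2.RETR_EXTERNAL,cv2.CHAIN_APPROX_NONE)
    k=max(cs,key=cv2.contourArea)
    w=cast(c,k.reshape(-1,2),.055)[:,:2]
    rc=cv2.minAreaRect((w*1000).astype(np.float32)); print(st[i,4],np.round(rc[0]),np.round(rc[1],1),round(rc[2],1))
    cv2.drawContours(vis,[k],-1,(255,0,0),1)
F=[(213,275),(428,245),(435,295),(219,327)]
T=[(185,114),(399,135),(392,208),(179,187)]
for q in(F,T):
    w=cast(c,q,.014);print(np.round(w*1000),[round(1000*np.linalg.norm(w[i]-w[i-1])) for i in range(4)])
a=cv2.resize(vis[100:215,170:410],None,fx=3.3,fy=3.3,interpolation=cv2.INTER_CUBIC)
cv2.imwrite("pics/tray.png",a)
cv2.imwrite("pics/forme.png",cv2.convertScaleAbs(cv2.resize(im[235:335,205:445],None,fx=3.3,fy=3.3,interpolation=cv2.INTER_CUBIC),alpha=1.4))
E
```

```text
(205, 133) [ 17 106 169] (261, 141) [ 16 111 163] (316, 148) [ 17 109 168] (371, 148) [ 16 113 172] (250, 165) [ 11 101  93] (210, 195) [ 46  19 176] (225, 150) [38 23 45] 
799 [657. 145.] [43.9 44.2] 23.9
1040 [647.  71.] [42.  41.9] 79.0
980 [636. -72.] [44.9 45.4] 34.3
850 [640.   0.] [27.4 48.9] 0.5
[[ 473.  137.   14.]
 [ 515. -153.   14.]
 [ 448. -162.   14.]
 [ 404.  128.   14.]] [70, 293, 68, 293]
[[ 693.  179.   14.]
 [ 666. -114.   14.]
 [ 565. -104.   14.]
 [ 592.  185.   14.]] [101, 294, 101, 290]
```

View pics/tray.png

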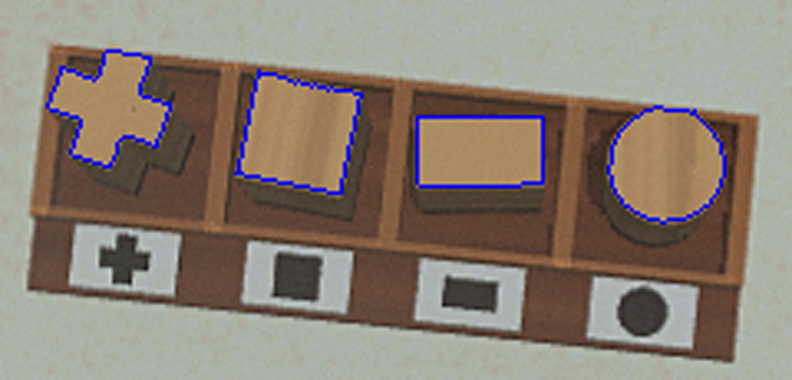

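View pics/forme.png

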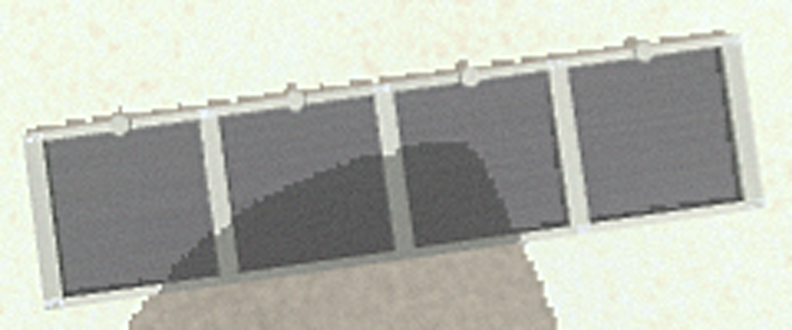

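The cross was found at (657,145), square (647,71), oblong (640,0) and round (636,-72) mm. These sit within 4 mm of the tray's compartment centres. The forme's centre is (460,-12) mm and its yaw about 0.147. Its measured size of 293 x 69 mm is close to the 296 x 72 expected. I start with the cross, closing the fingers along the blocks' x.

```bash
python3 -m jog '[{"xyz":[0.43,0.95,0],"twist":[0,0,0.5],"hand":80},{"xyz":[0.43,0.95,0],"twist":[0,0,0.5],"hand":80},{"xyz":[0.43,0.95,0],"twist":[0,0,0.5],"hand":80},{"xyz":[0.43,0.95,0],"twist":[0,0,0.5],"hand":80},{"xyz":[0.43,0.95,0],"twist":[0,0,0.5],"hand":80},{"xyz":[0.43,0.95,0],"twist":[0,0,0.5],"hand":80},{"xyz":[0.43,0.95,0],"twist":[0,0,0.5],"hand":80},{"xyz":[0.43,0.95,0],"twist":[0,0,0.5],"hand":80},{"xyz":[0.43,0.95,0],"twist":[0,0,0.5],"hand":80},{"xyz":[0.43,0.95,0],"twist":[0,0,0.5],"hand":80},{"xyz":[0.43,0.95,0],"twist":[0,0,0.5],"hand":80},{"xyz":[0.43,0.95,0],"twist":[0,0,0.5],"hand":80},{"xyz":[0.43,0.95,0],"twist":[0,0,0.5],"hand":80},{"xyz":[0.43,0.95,0],"twist":[0,0,0.5],"hand":80},{"xyz":[0.43,0.95,0],"twist":[0,0,0.5],"hand":80},{"xyz":[0.43,0.95,0],"twist":[0,0,0.5],"hand":80},{"xyz":[0.43,0.95,0],"twist":[0,0,0.5],"hand":80},{"xyz":[0.43,0.95,0],"twist":[0,0,0.5],"hand":80},{"xyz":[0.43,0.95,0],"twist":[0,0,0.5],"hand":80},{"xyz":[0,0,0],"twist":[0,0,0],"hand":80}]' 20
```

```text
time: 2.15
tcp_pos: [0.6375, 0.0977, 0.2388]
tool_rot: [3.141, -0.001, 1.222]
contact_force: [-0.4, -0.9, 1.4]
gripper_width: 0.88
gripper_force: 0.0
```

```bash
python3 -m jog '[{"xyz":[0.25,0.6,-0.5],"twist":[0,0,0.2],"hand":80},{"xyz":[0.25,0.6,-0.5],"twist":[0,0,0],"hand":80},{"xyz":[0,0,-0.7],"twist":[0,0,0],"hand":80},{"xyz":[0,0,-0.7],"twist":[0,0,0],"hand":80},{"xyz":[0,0,-0.5],"twist":[0,0,0],"hand":80},{"xyz":[0,0,0],"twist":[0,0,0],"hand":80},{"xyz":[0,0,0],"twist":[0,0,0],"hand":80}]' 20
python3 - <<'E'
from h import *
c=r.camera("scene");cv2.imwrite("pics/s1.png",c["image"][130:380,280:560].repeat(2,0).repeat(2,1))
E
```

```text
time: 2.85
tcp_pos: [0.6562, 0.1417, 0.1233]
tool_rot: [-3.141, 0.0, 1.233]
contact_force: [-0.3, -0.5, -0.2]
gripper_width: 0.88
gripper_force: 0.0
```

View pics/s1.png

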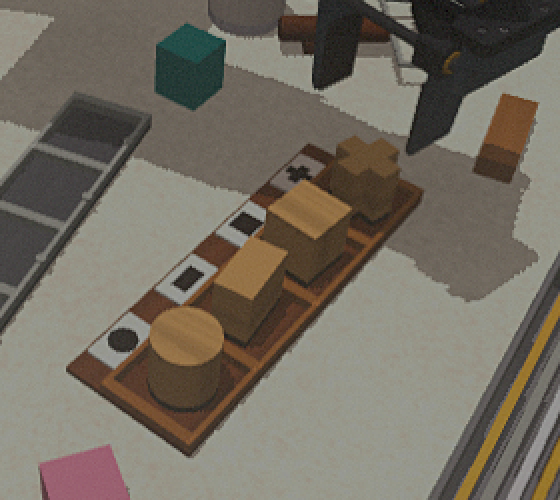

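The gripper hangs above the cross at crop pixel (367,160), with the fingers on its front and back sides. Next I descend and close.

```bash
python3 -m jog '[{"xyz":[0,0.08,-0.5],"twist":[0,0,0],"hand":80},{"xyz":[0,0,-0.5],"twist":[0,0,0],"hand":80},{"xyz":[0,0,-0.5],"twist":[0,0,0],"hand":80},{"xyz":[0,0,-0.45],"twist":[0,0,0],"hand":80},{"xyz":[0,0,0],"twist":[0,0,0],"hand":80},{"xyz":[0,0,0],"twist":[0,0,0],"hand":80},{"xyz":[0,0,0],"twist":[0,0,0],"hand":60},{"xyz":[0,0,0],"twist":[0,0,0],"hand":50},{"xyz":[0,0,0],"twist":[0,0,0],"hand":30},{"xyz":[0,0,0],"twist":[0,0,0],"hand":30},{"xyz":[0,0,0],"twist":[0,0,0],"hand":30},{"xyz":[0,0,0],"twist":[0,0,0],"hand":30},{"xyz":[0,0,0],"twist":[0,0,0],"hand":30},{"xyz":[0,0,0],"twist":[0,0,0],"hand":30}]' 20
```

```text
time: 4.3
tcp_pos: [0.6563, 0.1453, 0.0452]
tool_rot: [3.141, -0.0, 1.234]
contact_force: [-0.9, -0.3, 6.4]
gripper_width: 0.506
gripper_force: 20.0
```

```bash
python3 -m jog '[{"xyz":[0,0,0.3],"twist":[0,0,0],"hand":30},{"xyz":[0,0,0.6],"twist":[0,0,0],"hand":30},{"xyz":[0,0,0.6],"twist":[0,0,0],"hand":30},{"xyz":[0,0,0.6],"twist":[0,0,0],"hand":30},{"xyz":[-0.38,-0.55,0],"twist":[0,0,0.5],"hand":30},{"xyz":[-0.38,-0.55,0],"twist":[0,0,0.5],"hand":30},{"xyz":[-0.38,-0.55,0],"twist":[0,0,0.5],"hand":30},{"xyz":[-0.38,-0.55,0],"twist":[0,0,0.5],"hand":30},{"xyz":[-0.38,-0.55,0],"twist":[0,0,0.5],"hand":30},{"xyz":[-0.38,-0.55,0],"twist":[0,0,0.5],"hand":30},{"xyz":[-0.38,-0.55,0],"twist":[0,0,0.5],"hand":30},{"xyz":[-0.38,-0.55,0],"twist":[0,0,0.5],"hand":30},{"xyz":[-0.38,-0.55,0],"twist":[0,0,0.5],"hand":30},{"xyz":[-0.38,-0.55,0],"twist":[0,0,0.5],"hand":30},{"xyz":[-0.38,-0.55,0],"twist":[0,0,0.5],"hand":30},{"xyz":[-0.3,-0.55,0],"twist":[0,0,0.5],"hand":30},{"xyz":[0,0,0],"twist":[0,0,0],"hand":30},{"xyz":[0,0,0],"twist":[0,0,0],"hand":30},{"xyz":[0,0,0],"twist":[0,0,0],"hand":30}]' 20
python3 - <<'E'
from h import *
c=r.camera("scene");cv2.imwrite("pics/s2.png",c["image"][100:380,140:520].repeat(2,0).repeat(2,1))
E
```

```text
time: 6.2
tcp_pos: [0.4774, -0.1184, 0.1293]
tool_rot: [3.141, 0.0, 1.714]
contact_force: [0.4, -0.5, -0.8]
gripper_width: 0.504
gripper_force: 20.0
```

View pics/s2.png

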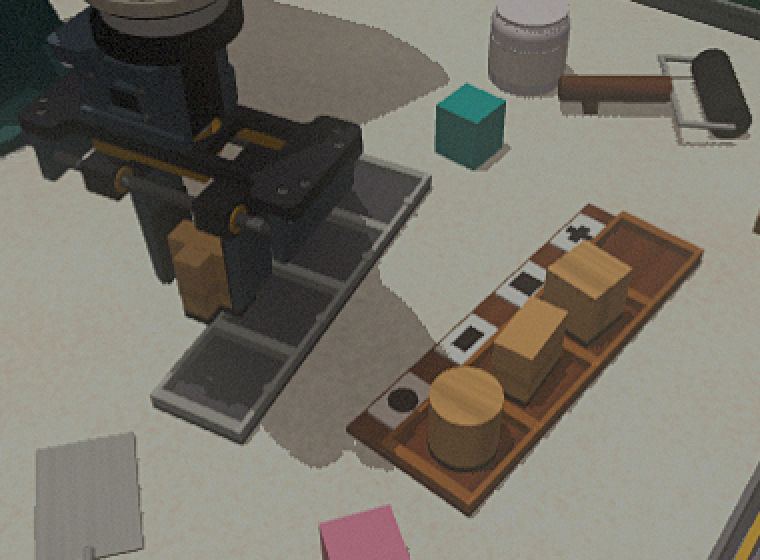

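The cross (pixel 200,270 in the crop) hangs upright over the rightmost compartment. I lower it gently, release and rise.

```bash
python3 -m jog '[{"xyz":[-0.02,0,-0.5],"twist":[0,0,0],"hand":30},{"xyz":[0,0,-0.5],"twist":[0,0,0],"hand":30},{"xyz":[0,0,-0.5],"twist":[0,0,0],"hand":30},{"xyz":[0,0,-0.3],"twist":[0,0,0],"hand":30},{"xyz":[0,0,-0.15],"twist":[0,0,0],"hand":30},{"xyz":[0,0,-0.08],"twist":[0,0,0],"hand":30},{"xyz":[0,0,-0.05],"twist":[0,0,0],"hand":30},{"xyz":[0,0,0],"twist":[0,0,0],"hand":30},{"xyz":[0,0,0],"twist":[0,0,0],"hand":30},{"xyz":[0,0,0],"twist":[0,0,0],"hand":52},{"xyz":[0,0,0],"twist":[0,0,0],"hand":60},{"xyz":[0,0,0],"twist":[0,0,0],"hand":70},{"xyz":[0,0,0],"twist":[0,0,0],"hand":75},{"xyz":[0,0,0],"twist":[0,0,0],"hand":75},{"xyz":[0,0,0.5],"twist":[0,0,0],"hand":75},{"xyz":[0,0,0.5],"twist":[0,0,0],"hand":75},{"xyz":[0,0,0.5],"twist":[0,0,0],"hand":75},{"xyz":[0,0,0.5],"twist":[0,0,0],"hand":75},{"xyz":[0,0,0],"twist":[0,0,0],"hand":75}]' 20
```

```text
time: 8.15
tcp_pos: [0.4774, -0.1191, 0.1278]
tool_rot: [3.138, 0.002, 1.714]
contact_force: [0.4, 0.0, -0.1]
gripper_width: 0.822
gripper_force: 0.0
```

```bash
python3 -m jog '[{"xyz":[0.42,0.475,0],"twist":[0,0,-0.42],"hand":80},{"xyz":[0.42,0.475,0],"twist":[0,0,-0.42],"hand":80},{"xyz":[0.42,0.475,0],"twist":[0,0,-0.42],"hand":80},{"xyz":[0.42,0.475,0],"twist":[0,0,-0.42],"hand":80},{"xyz":[0.42,0.475,0],"twist":[0,0,-0.42],"hand":80},{"xyz":[0.42,0.475,0],"twist":[0,0,-0.42],"hand":80},{"xyz":[0.42,0.475,0],"twist":[0,0,-0.42],"hand":80},{"xyz":[0.42,0.475,0],"twist":[0,0,-0.42],"hand":80},{"xyz":[0.42,0.475,0],"twist":[0,0,-0.42],"hand":80},{"xyz":[0.46,0.475,0],"twist":[0,0,-0.42],"hand":80},{"xyz":[0,0,0],"twist":[0,0,0],"hand":80},{"xyz":[0,0,0],"twist":[0,0,0],"hand":80}]' 20
python3 - <<'E'
from h import *
c=r.camera("scene");cv2.imwrite("pics/s3.png",c["image"][100:380,140:520].repeat(2,0).repeat(2,1))
E
```

```text
time: 9.35
tcp_pos: [0.6452, 0.0714, 0.1245]
tool_rot: [-3.14, 0.0, 1.379]
contact_force: [-0.8, 0.7, -0.3]
gripper_width: 0.872
gripper_force: 0.0
```

View pics/s3.png

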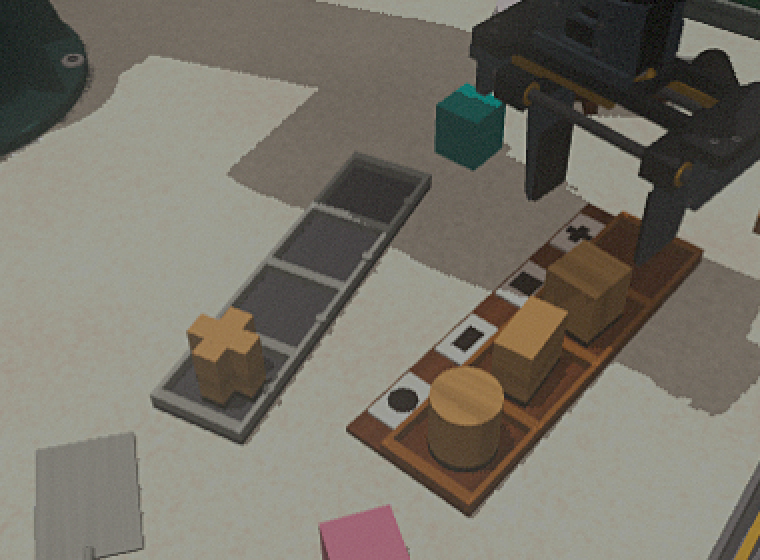

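The cross stands upright and central in the right-end compartment (crop 227,355). The gripper hangs above the square at (588,290).

```bash
python3 -m jog '[{"xyz":[0.04,0,-0.5],"twist":[0,0,0],"hand":80},{"xyz":[0,0,-0.5],"twist":[0,0,0],"hand":80},{"xyz":[0,0,-0.5],"twist":[0,0,0],"hand":80},{"xyz":[0,0,-0.48],"twist":[0,0,0],"hand":80},{"xyz":[0,0,0],"twist":[0,0,0],"hand":80},{"xyz":[0,0,0],"twist":[0,0,0],"hand":80},{"xyz":[0,0,0],"twist":[0,0,0],"hand":60},{"xyz":[0,0,0],"twist":[0,0,0],"hand":46},{"xyz":[0,0,0],"twist":[0,0,0],"hand":30},{"xyz":[0,0,0],"twist":[0,0,0],"hand":30},{"xyz":[0,0,0],"twist":[0,0,0],"hand":30},{"xyz":[0,0,0],"twist":[0,0,0],"hand":30},{"xyz":[0,0,0],"twist":[0,0,0],"hand":30},{"xyz":[0,0,0],"twist":[0,0,0],"hand":30}]' 20
```

```text
time: 10.8
tcp_pos: [0.6474, 0.0713, 0.0467]
tool_rot: [3.142, -0.0, 1.378]
contact_force: [-2.3, 0.2, 4.6]
gripper_width: 0.458
gripper_force: 20.0
```

```bash
python3 -m jog '[{"xyz":[0,0,0.3],"twist":[0,0,0],"hand":30},{"xyz":[0,0,0.6],"twist":[0,0,0],"hand":30},{"xyz":[0,0,0.6],"twist":[0,0,0],"hand":30},{"xyz":[0,0,0.6],"twist":[0,0,0],"hand":30},{"xyz":[-0.45,-0.3,0],"twist":[0,0,0.42],"hand":30},{"xyz":[-0.45,-0.3,0],"twist":[0,0,0.42],"hand":30},{"xyz":[-0.45,-0.3,0],"twist":[0,0,0.42],"hand":30},{"xyz":[-0.45,-0.3,0],"twist":[0,0,0.42],"hand":30},{"xyz":[-0.45,-0.3,0],"twist":[0,0,0.42],"hand":30},{"xyz":[-0.45,-0.3,0],"twist":[0,0,0.42],"hand":30},{"xyz":[-0.45,-0.3,0],"twist":[0,0,0.42],"hand":30},{"xyz":[-0.45,-0.3,0],"twist":[0,0,0.42],"hand":30},{"xyz":[-0.45,-0.3,0],"twist":[0,0,0.42],"hand":30},{"xyz":[-0.45,-0.3,0],"twist":[0,0,0.42],"hand":30},{"xyz":[0,0,0],"twist":[0,0,0],"hand":30},{"xyz":[0,0,0],"twist":[0,0,0],"hand":30},{"xyz":[0,0,0],"twist":[0,0,0],"hand":30}]' 20
```

```text
time: 12.5
tcp_pos: [0.4682, -0.0486, 0.1309]
tool_rot: [3.141, 0.0, 1.713]
contact_force: [0.5, -0.2, -1.4]
gripper_width: 0.461
gripper_force: 20.0
```

```bash
python3 -m jog '[{"xyz":[-0.06,0,-0.5],"twist":[0,0,0],"hand":30},{"xyz":[0,0,-0.5],"twist":[0,0,0],"hand":30},{"xyz":[0,0,-0.5],"twist":[0,0,0],"hand":30},{"xyz":[0,0,-0.3],"twist":[0,0,0],"hand":30},{"xyz":[0,0,-0.15],"twist":[0,0,0],"hand":30},{"xyz":[0,0,-0.08],"twist":[0,0,0],"hand":30},{"xyz":[0,0,-0.06],"twist":[0,0,0],"hand":30},{"xyz":[0,0,0],"twist":[0,0,0],"hand":30},{"xyz":[0,0,0],"twist":[0,0,0],"hand":30},{"xyz":[0,0,0],"twist":[0,0,0],"hand":50},{"xyz":[0,0,0],"twist":[0,0,0],"hand":60},{"xyz":[0,0,0],"twist":[0,0,0],"hand":70},{"xyz":[0,0,0],"twist":[0,0,0],"hand":75},{"xyz":[0,0,0],"twist":[0,0,0],"hand":75},{"xyz":[0,0,0.5],"twist":[0,0,0],"hand":75},{"xyz":[0,0,0.5],"twist":[0,0,0],"hand":75},{"xyz":[0,0,0.5],"twist":[0,0,0],"hand":75},{"xyz":[0,0,0.5],"twist":[0,0,0],"hand":75},{"xyz":[0,0,0],"twist":[0,0,0],"hand":75}]' 20
```

```text
time: 14.4
tcp_pos: [0.4663, -0.0489, 0.129]
tool_rot: [3.138, 0.001, 1.714]
contact_force: [0.0, -0.6, 0.1]
gripper_width: 0.825
gripper_force: 0.0
```

```bash
python3 -m jog '[{"xyz":[0.48,0.135,0],"twist":[0,0,-0.2],"hand":70},{"xyz":[0.48,0.135,0],"twist":[0,0,-0.2],"hand":70},{"xyz":[0.48,0.135,0],"twist":[0,0,-0.2],"hand":70},{"xyz":[0.48,0.135,0],"twist":[0,0,-0.2],"hand":70},{"xyz":[0.48,0.135,0],"twist":[0,0,-0.2],"hand":70},{"xyz":[0.48,0.135,0],"twist":[0,0,-0.2],"hand":70},{"xyz":[0.48,0.135,0],"twist":[0,0,-0.2],"hand":70},{"xyz":[0.48,0.135,0],"twist":[0,0,-0.2],"hand":70},{"xyz":[0.5,0.135,0],"twist":[0,0,-0.18],"hand":70},{"xyz":[0,0,0],"twist":[0,0,0],"hand":70},{"xyz":[0,0,0],"twist":[0,0,0],"hand":70}]' 20
python3 - <<'E'
from h import *
c=r.camera("scene");cv2.imwrite("pics/s4.png",c["image"][100:380,140:520].repeat(2,0).repeat(2,1))
E
```

```text
time: 15.5
tcp_pos: [0.6379, -0.0001, 0.1257]
tool_rot: [-3.14, -0.0, 1.572]
contact_force: [-0.5, -0.2, -0.7]
gripper_width: 0.767
gripper_force: 0.0
```

View pics/s4.png

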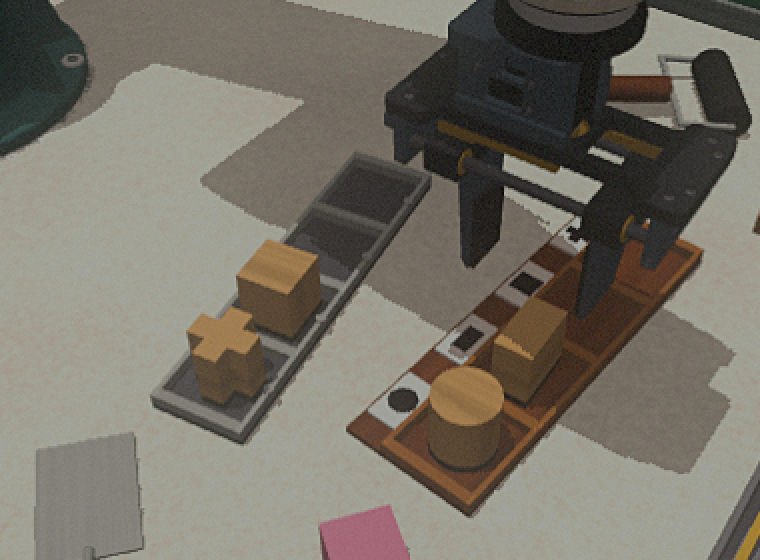

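The square stands upright in the second compartment from the right (280,290). The gripper hangs above the oblong at (530,350).

```bash
python3 -m jog '[{"xyz":[0.04,0,-0.5],"twist":[0,0,0],"hand":70},{"xyz":[0,0,-0.5],"twist":[0,0,0],"hand":70},{"xyz":[0,0,-0.5],"twist":[0,0,0],"hand":70},{"xyz":[0,0,-0.49],"twist":[0,0,0],"hand":70},{"xyz":[0,0,0],"twist":[0,0,0],"hand":70},{"xyz":[0,0,0],"twist":[0,0,0],"hand":60},{"xyz":[0,0,0],"twist":[0,0,0],"hand":46},{"xyz":[0,0,0],"twist":[0,0,0],"hand":33},{"xyz":[0,0,0],"twist":[0,0,0],"hand":33},{"xyz":[0,0,0],"twist":[0,0,0],"hand":15},{"xyz":[0,0,0],"twist":[0,0,0],"hand":15},{"xyz":[0,0,0],"twist":[0,0,0],"hand":15},{"xyz":[0,0,0],"twist":[0,0,0],"hand":15},{"xyz":[0,0,0],"twist":[0,0,0],"hand":15},{"xyz":[0,0,0],"twist":[0,0,0],"hand":15}]' 20
```

```text
time: 17.05
tcp_pos: [0.6403, -0.0001, 0.0476]
tool_rot: [3.141, 0.0, 1.571]
contact_force: [-2.3, 0.5, 6.2]
gripper_width: 0.306
gripper_force: 20.0
```

```bash
python3 -m jog '[{"xyz":[0,0,0.3],"twist":[0,0,0],"hand":15},{"xyz":[0,0,0.6],"twist":[0,0,0],"hand":15},{"xyz":[0,0,0.6],"twist":[0,0,0],"hand":15},{"xyz":[0,0,0.6],"twist":[0,0,0],"hand":15},{"xyz":[-0.46,0.06,0],"twist":[0,0,0.18],"hand":15},{"xyz":[-0.46,0.06,0],"twist":[0,0,0.18],"hand":15},{"xyz":[-0.46,0.06,0],"twist":[0,0,0.18],"hand":15},{"xyz":[-0.46,0.06,0],"twist":[0,0,0.18],"hand":15},{"xyz":[-0.46,0.06,0],"twist":[0,0,0.18],"hand":15},{"xyz":[-0.46,0.06,0],"twist":[0,0,0.18],"hand":15},{"xyz":[-0.46,0.06,0],"twist":[0,0,0.18],"hand":15},{"xyz":[-0.46,0.06,0],"twist":[0,0,0.18],"hand":15},{"xyz":[-0.46,0.06,0],"twist":[0,0,0.18],"hand":15},{"xyz":[-0.46,0.06,0],"twist":[0,0,0.18],"hand":15},{"xyz":[0,0,0],"twist":[0,0,0],"hand":15},{"xyz":[0,0,0],"twist":[0,0,0],"hand":15},{"xyz":[0,0,0],"twist":[0,0,0],"hand":15}]' 20
```

```text
time: 18.75
tcp_pos: [0.4573, 0.0238, 0.1318]
tool_rot: [3.14, 0.0, 1.715]
contact_force: [0.3, 0.5, -0.7]
gripper_width: 0.307
gripper_force: 20.0
```

```bash
python3 -m jog '[{"xyz":[-0.06,0,-0.5],"twist":[0,0,0],"hand":15},{"xyz":[0,0,-0.5],"twist":[0,0,0],"hand":15},{"xyz":[0,0,-0.5],"twist":[0,0,0],"hand":15},{"xyz":[0,0,-0.3],"twist":[0,0,0],"hand":15},{"xyz":[0,0,-0.15],"twist":[0,0,0],"hand":15},{"xyz":[0,0,-0.08],"twist":[0,0,0],"hand":15},{"xyz":[0,0,-0.06],"twist":[0,0,0],"hand":15},{"xyz":[0,0,0],"twist":[0,0,0],"hand":15},{"xyz":[0,0,0],"twist":[0,0,0],"hand":15},{"xyz":[0,0,0],"twist":[0,0,0],"hand":36},{"xyz":[0,0,0],"twist":[0,0,0],"hand":46},{"xyz":[0,0,0],"twist":[0,0,0],"hand":60},{"xyz":[0,0,0],"twist":[0,0,0],"hand":65},{"xyz":[0,0,0],"twist":[0,0,0],"hand":65},{"xyz":[0,0,0.5],"twist":[0,0,0],"hand":65},{"xyz":[0,0,0.5],"twist":[0,0,0],"hand":65},{"xyz":[0,0,0.5],"twist":[0,0,0],"hand":65},{"xyz":[0,0,0.5],"twist":[0,0,0],"hand":65},{"xyz":[0,0,0],"twist":[0,0,0],"hand":80}]' 20
```

```text
time: 20.65
tcp_pos: [0.4551, 0.0239, 0.1298]
tool_rot: [3.138, 0.0, 1.715]
contact_force: [0.4, -0.7, -1.7]
gripper_width: 0.772
gripper_force: 0.0
```

```bash
python3 -m jog '[{"xyz":[0.455,-0.24,0],"twist":[0,0,-0.3],"hand":80},{"xyz":[0.455,-0.24,0],"twist":[0,0,-0.3],"hand":80},{"xyz":[0.455,-0.24,0],"twist":[0,0,-0.3],"hand":80},{"xyz":[0.455,-0.24,0],"twist":[0,0,-0.3],"hand":80},{"xyz":[0.455,-0.24,0],"twist":[0,0,-0.3],"hand":80},{"xyz":[0.455,-0.24,0],"twist":[0,0,-0.3],"hand":80},{"xyz":[0.455,-0.24,0],"twist":[0,0,-0.3],"hand":80},{"xyz":[0.455,-0.24,0],"twist":[0,0,-0.3],"hand":80},{"xyz":[0.455,-0.24,0],"twist":[0,0,-0.3],"hand":80},{"xyz":[0.455,-0.24,0],"twist":[0,0,-0.3],"hand":80},{"xyz":[0,0,0],"twist":[0,0,0],"hand":80},{"xyz":[0,0,0],"twist":[0,0,0],"hand":80}]' 20
python3 - <<'E'
from h import *
c=r.camera("scene");cv2.imwrite("pics/s5.png",c["image"][100:380,140:520].repeat(2,0).repeat(2,1))
E
```

```text
time: 21.85
tcp_pos: [0.6351, -0.0721, 0.1265]
tool_rot: [-3.14, -0.0, 1.476]
contact_force: [0.1, 0.3, -0.3]
gripper_width: 0.88
gripper_force: 0.0
```

View pics/s5.png

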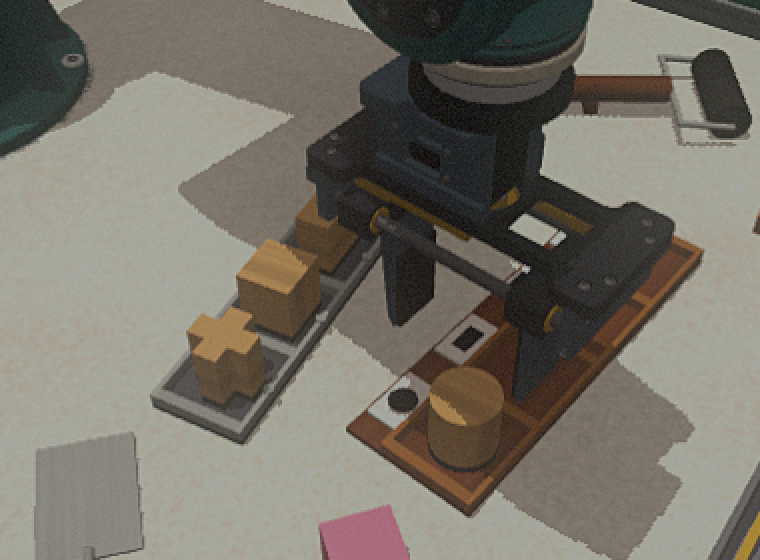

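The oblong stands in the second compartment from the left (325,235). The gripper hangs above the round block at (465,415).

```bash
python3 -m jog '[{"xyz":[0,0,-0.5],"twist":[0,0,0],"hand":80},{"xyz":[0,0,-0.5],"twist":[0,0,0],"hand":80},{"xyz":[0,0,-0.5],"twist":[0,0,0],"hand":80},{"xyz":[0,0,-0.5],"twist":[0,0,0],"hand":80},{"xyz":[0,0,0],"twist":[0,0,0],"hand":80},{"xyz":[0,0,0],"twist":[0,0,0],"hand":80},{"xyz":[0,0,0],"twist":[0,0,0],"hand":60},{"xyz":[0,0,0],"twist":[0,0,0],"hand":50},{"xyz":[0,0,0],"twist":[0,0,0],"hand":30},{"xyz":[0,0,0],"twist":[0,0,0],"hand":30},{"xyz":[0,0,0],"twist":[0,0,0],"hand":30},{"xyz":[0,0,0],"twist":[0,0,0],"hand":30},{"xyz":[0,0,0],"twist":[0,0,0],"hand":30},{"xyz":[0,0,0],"twist":[0,0,0],"hand":30}]' 25
```

```text
time: 23.3
tcp_pos: [0.6359, -0.0722, 0.048]
tool_rot: [3.141, 0.0, 1.475]
contact_force: [-2.7, 0.3, 6.8]
gripper_width: 0.498
gripper_force: 25.0
```

```bash
python3 -m jog '[{"xyz":[0,0,0.3],"twist":[0,0,0],"hand":30},{"xyz":[0,0,0.6],"twist":[0,0,0],"hand":30},{"xyz":[0,0,0.6],"twist":[0,0,0],"hand":30},{"xyz":[0,0,0.6],"twist":[0,0,0],"hand":30},{"xyz":[-0.4,0.345,0],"twist":[0,0,0.25],"hand":30},{"xyz":[-0.4,0.345,0],"twist":[0,0,0.25],"hand":30},{"xyz":[-0.4,0.345,0],"twist":[0,0,0.25],"hand":30},{"xyz":[-0.4,0.345,0],"twist":[0,0,0.25],"hand":30},{"xyz":[-0.4,0.345,0],"twist":[0,0,0.25],"hand":30},{"xyz":[-0.4,0.345,0],"twist":[0,0,0.25],"hand":30},{"xyz":[-0.4,0.345,0],"twist":[0,0,0.25],"hand":30},{"xyz":[-0.4,0.345,0],"twist":[0,0,0.25],"hand":30},{"xyz":[-0.4,0.345,0],"twist":[0,0,0.25],"hand":30},{"xyz":[-0.4,0.345,0],"twist":[0,0,0.25],"hand":30},{"xyz":[-0.4,0.345,0],"twist":[0,0,0.25],"hand":30},{"xyz":[-0.4,0.345,0],"twist":[0,0,0.25],"hand":30},{"xyz":[0,0,0],"twist":[0,0,0],"hand":30},{"xyz":[0,0,0],"twist":[0,0,0],"hand":30},{"xyz":[0,0,0],"twist":[0,0,0],"hand":30}]' 25
```

```text
time: 25.2
tcp_pos: [0.4443, 0.0934, 0.132]
tool_rot: [3.141, 0.0, 1.715]
contact_force: [1.2, -0.2, -0.9]
gripper_width: 0.502
gripper_force: 25.0
```

Run:
```python
from h import *
c=r.camera("scene");cv2.imwrite("pics/s6.png",c["image"][100:380,140:520].repeat(2,0).repeat(2,1))
```

```text
(no output)
```

View pics/s6.png

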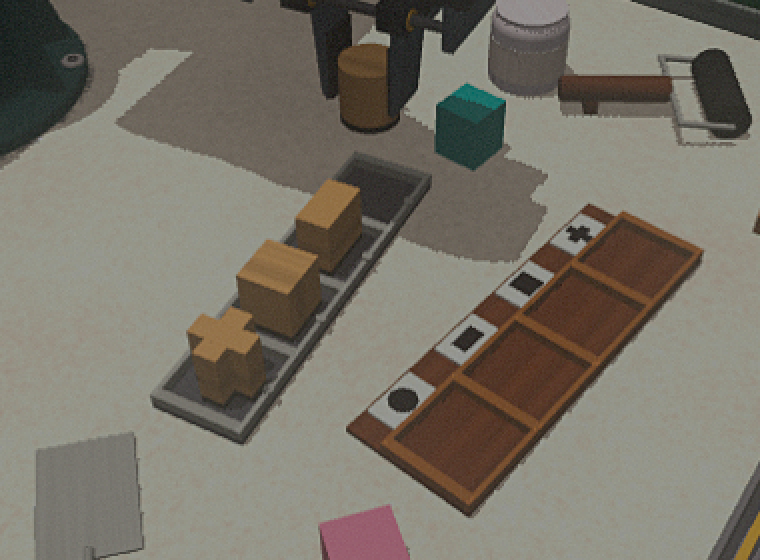

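The round block (368,85) hangs upright over the left compartment, clear of the turquoise cube. The other three blocks stand well.

```bash
python3 -m jog '[{"xyz":[0,0,-0.5],"twist":[0,0,0],"hand":30},{"xyz":[0,0,-0.5],"twist":[0,0,0],"hand":30},{"xyz":[0,0,-0.5],"twist":[0,0,0],"hand":30},{"xyz":[0,0,-0.3],"twist":[0,0,0],"hand":30},{"xyz":[0,0,-0.15],"twist":[0,0,0],"hand":30},{"xyz":[0,0,-0.08],"twist":[0,0,0],"hand":30},{"xyz":[0,0,-0.06],"twist":[0,0,0],"hand":30},{"xyz":[0,0,0],"twist":[0,0,0],"hand":30},{"xyz":[0,0,0],"twist":[0,0,0],"hand":30},{"xyz":[0,0,0],"twist":[0,0,0],"hand":52},{"xyz":[0,0,0],"twist":[0,0,0],"hand":60},{"xyz":[0,0,0],"twist":[0,0,0],"hand":70},{"xyz":[0,0,0],"twist":[0,0,0],"hand":75},{"xyz":[0,0,0],"twist":[0,0,0],"hand":75},{"xyz":[0,0,0.5],"twist":[0,0,0],"hand":75},{"xyz":[0,0,0.5],"twist":[0,0,0],"hand":75},{"xyz":[0,0,0.7],"twist":[0,0,0],"hand":75},{"xyz":[0,0,0.7],"twist":[0,0,0],"hand":75},{"xyz":[0,0,0.7],"twist":[0,0,0],"hand":75},{"xyz":[0,0,0],"twist":[0,0,0],"hand":75}]' 25
python3 -m jog '[{"xyz":[0.7,0.5,0],"twist":[0,0,0],"hand":75},{"xyz":[0.7,0.5,0],"twist":[0,0,0],"hand":75},{"xyz":[0.7,0.5,0],"twist":[0,0,0],"hand":75},{"xyz":[0.7,0.5,0],"twist":[0,0,0],"hand":75},{"xyz":[0.7,0.5,0],"twist":[0,0,0],"hand":75},{"xyz":[0.7,0.5,0],"twist":[0,0,0],"hand":75},{"xyz":[0.7,0.5,0],"twist":[0,0,0],"hand":75},{"xyz":[0.7,0.5,0],"twist":[0,0,0],"hand":75},{"xyz":[0,0,0],"twist":[0,0,0],"hand":75},{"xyz":[0,0,0],"twist":[0,0,0],"hand":75},{"xyz":[0,0,0],"twist":[0,0,0],"hand":75},{"xyz":[0,0,0],"twist":[0,0,0],"hand":75}]' 25
python3 - <<'E'
from h import *
c=r.camera("top");im=c["image"];cv2.imwrite("pics/end.png",im)
H,S,V=cv2.split(cv2.cvtColor(im,cv2.COLOR_BGR2HSV))
m=((H>10)&(H<22)&(S>90)&(V>85)).astype(np.uint8)*255
m[:,:195]=0;m[:,445:]=0;m[:215]=0;m[335:]=0
for k in cv2.findContours(m,cv2.RETR_EXTERNAL,cv2.CHAIN_APPROX_NONE)[0]:
    if cv2.contourArea(k)<200: continue
    w=cast(c,k.reshape(-1,2),.055)[:,:2]*1000
    rc=cv2.minAreaRect(w.astype(np.float32));p=np.array(rc[0])-[460,-12.5];cs,sn=np.cos(.147),np.sin(.147)
    print(np.round(rc[0]),np.round(rc[1]),"forme xy",np.round([cs*p[0]+sn*p[1],-sn*p[0]+cs*p[1]],1))
E
```

```text
time: 27.25
tcp_pos: [0.4456, 0.0938, 0.1753]
tool_rot: [3.136, -0.0, 1.715]
contact_force: [0.7, 0.3, 0.3]
gripper_width: 0.823
gripper_force: 0.0
time: 28.45
tcp_pos: [0.667, 0.2529, 0.1718]
tool_rot: [-3.141, 0.0, 1.715]
contact_force: [-0.3, -0.8, -0.0]
gripper_width: 0.822
gripper_force: 0.0
[445.  93.] [44. 44.] forme xy [  1.  106.8]
[455.  24.] [28. 50.] forme xy [ 0.5 37.1]
[466. -49.] [41. 42.] forme xy [  0.9 -36.8]
[ 477. -119.] [43. 44.] forme xy [   1.5 -107.6]
```

View pics/end.png

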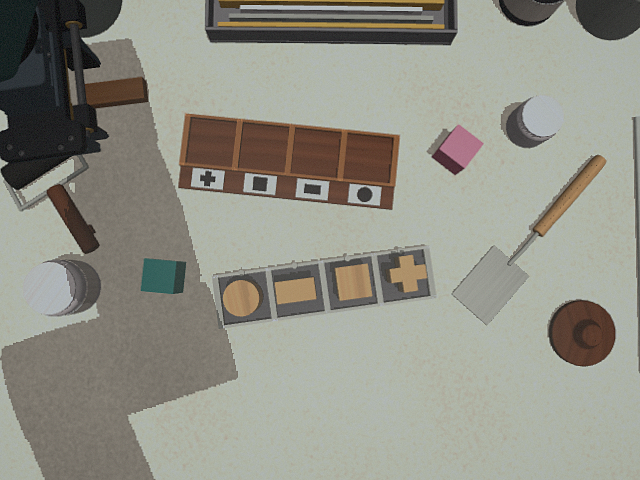

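The final view shows round (241,298), oblong (295,290), square (353,282) and cross (408,273) in the forme. That mirrors the tray order, and each block is within 2 mm of its compartment's middle. The arm is clear, so I hand in.

```bash
python3 -c "
from cell import r
print(r.hand_in())"
```

```text
the job is handed in; nothing more can be done
None
```

I handed the job in at about 28 s with all four blocks released in the forme in mirrored order (round, oblong, square, cross from the left), each measured within 2 mm of its compartment's middle; the hand-in returned no verdict.

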